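# Empty the tilting portion pan and pin it upright

## Task

Tip the pan on the bench stand forward by its lever so that all six potatoes drop into the empty tray in front, then swing it back fully upright. Take the lock pin (steel rod with a black grip) from the table, push its rod through the bushing on the stand's right cheek and on through the bushing behind the pan until its shoulder stands at the outer bushing, and finish holding the pin there by its grip, without letting go, so that the retaining clip can be fitted. Leave the other things on the table where they lie.

Things in the scene. Friction and masses are not known exactly. Their poses are not given: they have to be found in the camera images.
- pan (a joint): tilt of the pan about its axle, rad: 0 = upright against the rubber stops, grows as the mouth tips forward (towards the stand's -x, over the tray), end stop at 2.0. Its weight (0.6 kg) swings it back to 0 by itself when released anywhere below about 0.45, and over to 2.0 when released beyond about 0.95; the axle turns easily (0.04 N m of friction). Pan: stainless, inside 92 deep (x) x 114 wide (y) x 86 high, front wall leaning outward as a pouring lip
- stand: the fixed bench stand that carries the pan: stainless base plate 125 x 185 and two upright cheeks 8 thick. Origin on the table under the middle of the tilt axle; x points to the stand's rear (away from the pouring side), y to its left along the axle (lever at +y, pin bushing at -y), z up. Base spans x 37 to 163; tops of the cheeks lie at 164 (right) and 148 (left)
- pan_hinge (a point): middle of the tilt axle, 130 above the table; the axle runs along the stand's y. Fixed
- lever_grip (a point): middle of the free length of the lever's black round bar: bar 14 in diameter, along the stand's y, free over 30 either side of this point, at the left (+y) end of the axle. It moves with the pan on a circle of radius 105 about the axle line; with the pan upright it stands 49 behind (+x) and 93 above the axle, 130 to the left of the pan's middle; tipping takes it up, over and forward (to -x)
- outer_bushing (a point): centre of the flared outer mouth of the fixed bushing on top of the stand's right cheek. Tube along the stand's y, 30 long from this point towards +y, bore 16 (mouth flared to 22), outside 25; 176 above the table. Nothing stands to its right (-y) above 105
- inner_bushing (a point): centre of the flared near mouth of the second bushing, welded behind the pan and moving with it: 30 long from this point towards the stand's +y, bore 16 (mouth flared to 22). In line with the outer bushing, 62 further along +y, only when the pan is fully upright (axes as the stand's when upright)
- pin_grip (a point): centre of the lock pin's black grip, a rounded bar 70 long (x), 22 wide (y), 30 high (z) that lies on the table on its 70 x 22 face, so this point lies 15 up. x runs along the rod towards its tip. A steel shoulder disc 29 in diameter and 6 thick follows at x 35 to 41, then the rod. Pin mass about 0.16 kg, centre of mass 13 ahead of this point
- pin_tip (a point): tip of the pin's steel rod, 166 ahead of pin_grip on the same axis. Rod 12 in diameter, 125 long from the shoulder, last 8 tapered to 6
- tray: empty white food tray on the table in front of the stand, 206 (x) x 255 (y) x 67 high, loose. Origin at the centre of its underside; floor 6 thick, inner floor 166 x 215
- potato0: one of six small potatoes, about 35 long and 30 thick, 22 g, at the start in the pan. Origin at its middle
- potato1: one of six small potatoes, about 35 long and 30 thick, 22 g, at the start in the pan. Origin at its middle
- potato2: one of six small potatoes, about 35 long and 30 thick, 22 g, at the start in the pan. Origin at its middle
- potato3: one of six small potatoes, about 35 long and 30 thick, 22 g, at the start in the pan. Origin at its middle
- potato4: one of six small potatoes, about 35 long and 30 thick, 22 g, at the start in the pan. Origin at its middle
- potato5: one of six small potatoes, about 35 long and 30 thick, 22 g, at the start in the pan. Origin at its middle
- scoop: stainless scoop 60 x 206 x 32 near the table's front edge on the left, a bystander; origin at the centre of its underside
- tub: small round white tub 70 in diameter, 45 high, near the front edge right of the tray, a bystander; origin at the centre of its underside
- marker: marker pen 17 x 140 x 19 lying near the front edge on the right, a bystander; origin under its middle

How it is judged:
By the outcome, as a careful person would: the job done as asked, in the order asked, and still so for the second after the job is handed in, while the arm keeps its last pose, push and grip.
It also fails if it takes over 64 s, if anything falls off the work surface, if the arm or the gripper's body presses on something with over 40 N, if the wrist force passes 120 N, or if a joint passes its speed limit or range.

## Robot

A 6-joint arm with a two-finger parallel gripper is mounted at the origin on a cart in front of the work surface, level with it; the furniture and walls round the work are solid. World frame = base frame: x ahead of the robot, y to its left, z up, the work surface at z = 0. Lengths are in mm, angles in rad, forces in N, time in s.
With the tool pointing down it reaches from about 300 to 950 mm from the base axis. Payload 3.1 kg.
Tool frame: the origin (TCP) lies midway between the tips of the shut fingers; the grasp point (between the pads) lies 19 mm behind it; x points along the fingers, z is the direction in which the jaws open and shut, and the axes are right-handed (so a half turn about x gives the same grasp; the last joint's range is limited). The gripper opens to 85 mm and grips with 20 to 120 N. Pads are 22 mm wide; open, the fingers measure 114 mm over their backs; the gripper's body (76 mm by 85 mm) begins 54 mm behind the grasp point. The pads swing forward as they close: fully open they stand 13 mm farther back than shut.
Start: joints at [1.138, 0.308, 1.634, -0, 1.2, -0.07], TCP at [221.834, 584.313, 203.972] pointing down, gripper open.
Joint ranges: [-3.06, 3.06], [-0.79, 1.96], [0.05, 2.63], [-1.19, 4.34], [0.05, 2.64], [-2.94, 2.94]. Speed limits (rad/s): [2.79, 2.79, 3.14, 3.14, 3.14, 3.14].

## Interface

Orientations are given as [roll, pitch, yaw] about the fixed x, y, z axes, in that order (R = Rz(yaw) Ry(pitch) Rx(roll)).
In Python, from station import sense, grab_frame, sign_off, find_in, cut_out gives the robot as it stands.
- The arm moves only by the shell command python3 -m pendant 'ROWS'. ROWS is JSON, a list that holds one entry, the list of rows, each a list of 5 numbers: the shift along the tool's x, y, z in cm, then the turn about the tool's x in degrees, then the finger opening in cm, from 0 to 8.54. In form: [[[dx, dy, dz, yaw, grip], ...]]. A call has 1 to 8 rows; each row shifts and turns the commanded pose from where the row before left it, along the tool's axes as they then stand; what a row does not reach is not made up. A row lasts 1/8 s, in which the tool goes at most 62.5 mm and 10.7 degrees, less where a joint would pass 70% of its speed; a pose out of reach is approached as far as the arm can. A call is refused whole if a number of a shift passes 6.25 or a number of a turn 10.7, either way. A call with a gripper value outside its range is refused whole. The fingers move at their own pace and stop on an object; the grip force is fixed at half the most. Time passes only in rows, so rows that do not move let the fingers close. It gives the time, the measured TCP pose, the force and the opening at its end, in the units of the state.
- sense(): the state, without advancing time (a new reading comes with each control period).
- grab_frame(name): name is "side" or "top" or "wrist"; returns a dict with "pixels" (480x640x3 uint8, red, green, blue), "camera_matrix" (3x3 intrinsics, pixels), "xyz" and "attitude" of the camera in the world; the wrist camera has in their place "mount" (4x4, takes a point from camera to tool coordinates, whose origin is the TCP and whose axes are the tool frame's). Camera axes: x right, y down, z forward; pixel columns grow to the right and rows downward; lengths in mm; the calibration is good to about 2 mm. A picture is of the moment at which its call begins: read the wrist's pose just before it. There is no depth.
- sign_off(): hands the job in, once; it reports no verdict.
Trained networks look in a picture, given as the dict that the camera call returned (one of the last four; its "shot" number tells which), for a name from the list of things; names that differ only in an ending like _2 or _b are one class to them, and where a whole thing is asked for, a point or a joint stands for the part that bears it (a point fixed in the world has none). Each returns a list of dicts, best first, with "conf" (0 to 1); they miss things now and then, are a little off and sometimes report something else, mostly with a low value. They report only what shows in the picture. A call takes as long as a camera call.
- find_in(picture, thing): "location" ([column, row] in pixels, amid what is visible of it).
- cut_out(picture, thing): "pixels" (480x640 bool, what is visible of it) and "location" ([column, row] in pixels, amid what is visible of it).
The state is a dict: "time_s": time; "joint_pos": joint angles; "qvel": joint speeds; "tau": joint torques, N m; "eef_pos": TCP position; "tool_rot": TCP orientation; "ft_force": force on the tool from outside, world axes, zero at the start; "wrist_torque": the same for the moment, N m; "opening": finger opening in mm.
Only numpy, scipy, OpenCV 4.12 (cv2) and the standard library are available. Lean on these libraries where they do the work, as an engineer would, in place of code of your own. Each camera call takes 0.05 s, during which the arm holds its last target. There are 200 camera calls.

## Working session

There is one attempt and no reset: what is moved stays moved. The work goes in short steps, Python scripts to look and compute and a shell command to move; the robot and the scene stay as the last step left them, time stands still between calls to the robot, and variables do not carry over. Pictures are saved under pics/ and viewed, about 8 in all and at most 12, crops included, and the job is handed in when it is done.

```bash
mkdir -p pics; ls; cat > h.py <<'E'
import numpy as np, cv2, json
from scipy.spatial.transform import Rotation as R
from station import sense, grab_frame, sign_off, find_in, cut_out
def cam(f,s=None):
    K=np.array(f["camera_matrix"])
    if "mount" in f:
        s=s or sense(); T=np.eye(4); T[:3,:3]=R.from_euler('xyz',s["tool_rot"]).as_matrix(); T[:3,3]=s["eef_pos"]
        M=T@np.array(f["mount"]); return K,M[:3,:3],M[:3,3]
    a=np.array(f["attitude"]); 
    A=a if a.shape==(3,3) else R.from_euler('xyz',a).as_matrix()
    return K,A,np.array(f["xyz"])
def proj(c,p):
    K,A,o=c; q=K@(A.T@(np.array(p,float)-o)); return q[:2]/q[2]
def ray(c,uv):
    K,A,o=c; d=A@np.linalg.solve(K,[uv[0],uv[1],1.]); return o,d/np.linalg.norm(d)
def onz(c,uv,z):
    o,d=ray(c,uv); return o+d*(z-o[2])/d[2]
def tri(*cu):
    M=np.zeros((3,3));b=np.zeros(3)
    for c,uv in cu:
        o,d=ray(c,uv);P=np.eye(3)-np.outer(d,d);M+=P;b+=P@o
    return np.linalg.solve(M,b)
def save(f,n): cv2.imwrite(f"pics/{n}.png",cv2.cvtColor(f["pixels"],cv2.COLOR_RGB2BGR))
E
python3 - <<'E'
from h import *
s=sense();print(s)
for n in("top","side","wrist"):
    f=grab_frame(n);save(f,n+"0");c=cam(f,s)
    print(n,np.round(c[2]),np.round(c[1],2).tolist(),np.round(c[0]).tolist(),f.get("attitude"))
    for t in("pan","lever_grip","outer_bushing","inner_bushing","pin_grip","pin_tip","tray","stand","potato0","scoop","tub","marker"):
        r=find_in(f,t); print(t,[(np.round(x["location"]).tolist(),round(x["conf"],2)) for x in r[:6]])
E
```

```text
pics
{'time_s': 0.0, 'joint_pos': array([ 1.13834868e+00,  3.09031133e-01,  1.63520392e+00,  2.46529242e-05,
        1.19966255e+00, -6.97267343e-02]), 'qvel': array([ 1.74590449e-03, -1.44097996e-03, -2.21321187e-04, -1.38485495e-03,
        7.07315996e-04,  4.16788643e-05]), 'tau': array([ 5.32033882e-04, -4.15252197e+01, -2.76664335e+01, -9.12774453e-05,
        1.00530364e-02, -1.29757717e-05]), 'eef_pos': array([221.42492065, 583.51785602, 202.72258161]), 'tool_rot': array([ 3.06190779,  1.56849126, -2.01321107]), 'ft_force': array([-0.28286737, -0.13830853, -1.02728781]), 'wrist_torque': array([-0.00486648,  0.00232224, -0.0289821 ]), 'opening': 85.11934629143965}
top [ 251.   88. 1585.] [[-0.02, -0.99, 0.15], [-1.0, 0.02, -0.02], [0.02, -0.15, -0.99]] [[586.0, 0.0, 311.0], [0.0, 586.0, 234.0], [0.0, 0.0, 1.0]] [-2.99312422 -0.01601756 -1.59141056]
pan [([296.0, 194.0], 0.8), ([298.0, 203.0], 0.71)]
lever_grip []
outer_bushing [([300.0, 184.0], 0.7)]
inner_bushing [([293.0, 192.0], 0.63)]
pin_grip [([460.0, 251.0], 0.74)]
pin_tip [([459.0, 247.0], 0.68)]
tray [([293.0, 250.0], 
[... 583 characters left out ...]
outer_bushing [([280.0, 250.0], 0.66)]
inner_bushing [([295.0, 236.0], 0.84)]
pin_grip [([357.0, 235.0], 0.52)]
pin_tip [([357.0, 230.0], 0.66)]
tray [([330.0, 282.0], 0.63), ([281.0, 250.0], 0.5), ([294.0, 235.0], 0.16)]
stand [([283.0, 250.0], 0.72)]
potato0 []
scoop [([327.0, 377.0], 0.62)]
tub [([371.0, 256.0], 0.56)]
marker []
wrist [156. 609. 374.] [[0.35, 0.9, 0.26], [0.94, -0.34, -0.1], [-0.0, 0.28, -0.96]] [[403.0, 0.0, 318.0], [0.0, 403.0, 242.0], [0.0, 0.0, 1.0]] None
pan []
lever_grip []
outer_bushing []
inner_bushing []
pin_grip []
pin_tip []
tray [([76.0, 472.0], 0.8)]
stand []
potato0 [([279.0, 380.0], 0.34)]
scoop [([277.0, 383.0], 0.83)]
tub [([73.0, 471.0], 0.58)]
marker []
```

```bash
python3 - <<'E'
import cv2,numpy as np
a=cv2.imread('pics/top0.png')[140:310,110:510];b=cv2.imread('pics/side0.png')[180:400,220:420]
a=cv2.resize(a,(800,340),interpolation=cv2.INTER_CUBIC)
cv2.imwrite('pics/v1.png',a)
cv2.imwrite('pics/v2.png',cv2.resize(b[:150],(800,600),interpolation=cv2.INTER_CUBIC))
E
```

```text
(no output)
```

View pics/v1.png

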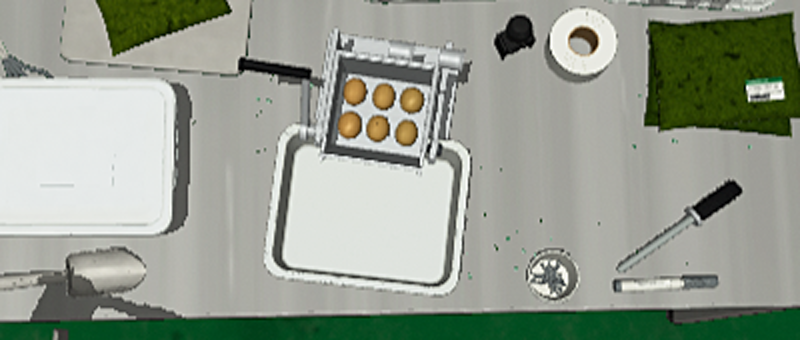

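View pics/v2.png

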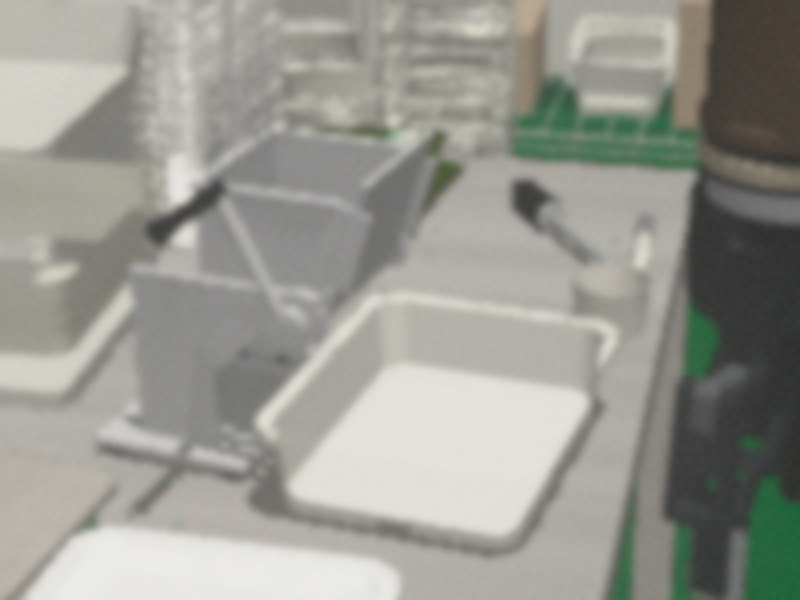

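```bash
python3 - <<'E'
from h import *
t=grab_frame("top");s=grab_frame("side");ct,cs=cam(t),cam(s)
print("bar ends z223",onz(ct,(230.5,172),223),onz(ct,(265,176),223), 'side',onz(cs,(258.75,238),223),onz(cs,(275.5,227),223))
print("pin grip/tip",onz(ct,(468,240),15),onz(ct,(420,274),15))
for n in("pin_grip","pin_tip"):
    for f,c in((t,ct),(s,cs)):
        for r in cut_out(f,n)[:1]:
            m=r["pixels"];ys,xs=np.where(m);print(n,m.sum(),r["location"],xs.min(),xs.max(),ys.min(),ys.max(),[np.round(onz(c,(u,v),15)) for u,v in ((xs.min(),ys[xs.argmin()]),(xs.max(),ys[xs.argmax()]),)])
# pan & outer bushing by crop
f=t["pixels"][145:230,220:350];cv2.imwrite("pics/v3.png",cv2.cvtColor(cv2.resize(f,None,fx=6,fy=6,interpolation=cv2.INTER_CUBIC),cv2.COLOR_RGB2BGR))
for nm in("outer_bushing","inner_bushing"):
    print(nm,[ (x["location"],x["conf"]) for f in (t,s) for x in find_in(f,nm)])
E
```

```text
bar ends z223 [607.0148648 249.4203588 223.       ] [595.87665864 167.44065583 223.        ] side [608.58144026 251.81391507 223.        ] [590.72732794 169.44399887 223.        ]
pin grip/tip [ 461.00001164 -369.39520391   15.        ] [ 371.17214866 -234.18055867   15.        ]
pin_grip 426 [458.2, 248.1] 419 479 230 274 [array([ 374., -232.,   15.]), array([ 480., -401.,   15.])]
pin_grip 133 [357.0, 234.1] 347 370 225 244 [array([ 491., -401.,   15.]), array([ 382., -250.,   15.])]
pin_tip 421 [459.3, 247.5] 419 480 230 274 [array([ 374., -232.,   15.]), array([ 477., -403.,   15.])]
pin_tip 170 [352.2, 231.5] 347 371 225 245 [array([ 492., -412.,   15.]), array([ 378., -251.,   15.])]
outer_bushing [([296.4, 181.4], 0.66), ([280.2, 248.8], 0.8), ([328.9, 281.3], 0.72), ([376.3, 239.9], 0.54)]
inner_bushing [([296.2, 194.0], 0.82), ([296.5, 233.9], 0.72)]
```

View pics/v3.png

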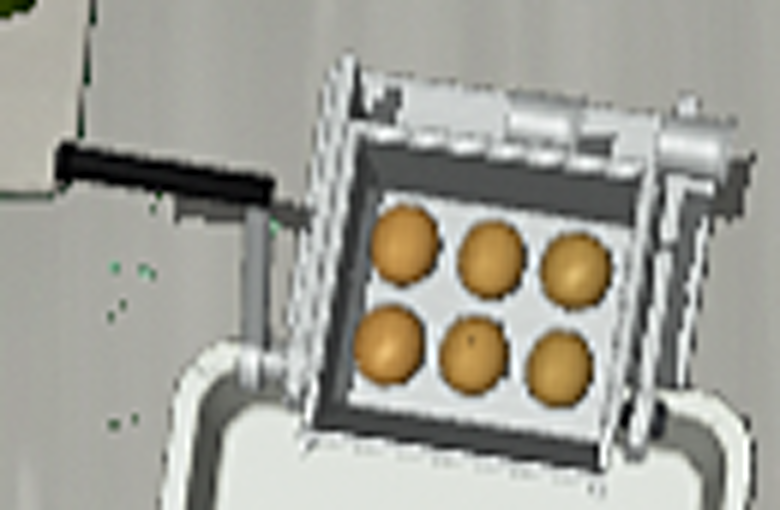

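```bash
python3 - <<'E'
from h import *
t=grab_frame("top");ct=cam(t)
g=lambda x,y,z:onz(ct,(220+x/6,145+y/6),z)
for n,a in dict(barL=(58,163,223),barR=(272,190,223),outer=(728,150,176),outer2=(662,143,176),inner=(580,122,176),inner2=(510,113,176)).items():print(n,g(*a))
d=lambda a,b:np.degrees(np.arctan2(*(a-b)[[0,1]]))
print(d(g(58,163,223),g(272,190,223)),d(g(545,117,176),g(695,148,176)))
# pan rim corners unknown z ; potatoes pan floor
for z in (190,200,210):print(z,[np.round(g(*p,z)).tolist() for p in((355,125),(640,165),(310,440),(605,465))])
E
```

```text
barL [606.63960924 251.4008356  223.        ]
barR [594.23428056 166.66276556 223.        ]
outer [619.87347722 -18.48038958 176.        ]
outer2 [623.28475079   8.6620713  176.        ]
inner [632.74029987  42.26846289 176.        ]
inner2 [637.02898176  71.05757527 176.        ]
8.328718889849263 12.949647820281218
190 [[629.0, 135.0, 190.0], [611.0, 19.0, 190.0], [499.0, 154.0, 190.0], [487.0, 36.0, 190.0]]
200 [[626.0, 134.0, 200.0], [608.0, 19.0, 200.0], [497.0, 154.0, 200.0], [485.0, 36.0, 200.0]]
210 [[624.0, 134.0, 210.0], [605.0, 20.0, 210.0], [496.0, 153.0, 210.0], [483.0, 37.0, 210.0]]
```

```bash
cat >> h.py <<'E'
def plan(target,jawdir):
    """shift in tool axes (cm) and turn (deg) to reach world TCP target with jaw z along jawdir(either sign)"""
    s=sense();A=R.from_euler('xyz',s["tool_rot"]).as_matrix()
    d=A.T@(np.array(target)-s["eef_pos"])/10
    j=A.T@np.append(np.array(jawdir,float)/np.linalg.norm(jawdir),0)
    a=np.degrees(np.arctan2(-j[1],j[2]));a=(a+90)%180-90
    print("t",round(s["time_s"],2),"tcp",np.round(s["eef_pos"],1),"tool axes(cols)\n",np.round(A,3),"\nshift cm (current axes)",np.round(d,2),"turn deg",round(a,1),"q6",s["joint_pos"][5].round(2),"F",np.round(s["ft_force"],1),"open",round(s["opening"],1))
    c=np.cos(np.radians(a));n=np.sin(np.radians(a));print("after turn:",np.round([d[0],c*d[1]+n*d[2],-n*d[1]+c*d[2]],2))
E
python3 - <<'E'
from h import *
plan([601.3,216,300],[.989,-.147])
E
```

```text
t 2.5 tcp [221.8 584.3 204. ] tool axes(cols)
 [[ 0.    -0.935  0.355]
 [ 0.     0.355  0.935]
 [-1.     0.     0.   ]] 
shift cm (current axes) [ -9.6  -48.55 -20.97] turn deg 77.7 q6 -0.07 F [ 0.1 -0.9 -0.3] open 85.3
after turn: [ -9.6  -30.85  42.95]
```

```bash
python3 -m pendant '[[[-1.2,0,0,9.7,8.5],[-1.2,0,0,9.7,8.5],[-1.2,0,0,9.7,8.5],[-1.2,0,0,9.7,8.5],[-1.2,0,0,9.7,8.5],[-1.2,0,0,9.7,8.5],[-1.2,0,0,9.7,8.5],[-1.2,0,0,9.7,8.5]]]'; python3 -c "
from h import *
plan([601.3,216,300],[.989,-.147])"
```

```text
time_s: 3.5
eef_pos: [221.8, 584.3, 300.4]
tool_rot: [-1.606, 1.571, -1.758]
ft_force: [0.3, 0.3, 1.2]
opening: 84.7
t 3.5 tcp [221.8 584.3 300.4] tool axes(cols)
 [[-0.     0.151  0.988]
 [-0.     0.988 -0.151]
 [-1.    -0.    -0.   ]] 
shift cm (current axes) [ 4.000e-02 -3.066e+01  4.309e+01] turn deg -0.3 q6 1.29 F [0.3 0.3 1.2] open 84.7
after turn: [ 4.000e-02 -3.085e+01  4.295e+01]
```

```bash
python3 -m pendant '[[[0,-3.07,4.31,0,8.5],[0,-3.07,4.31,0,8.5],[0,-3.07,4.31,0,8.5],[0,-3.07,4.31,0,8.5],[0,-3.07,4.31,0,8.5],[0,-3.07,4.31,0,8.5],[0,-3.07,4.31,0,8.5],[0,-3.07,4.31,0,8.5]]]'; python3 -m pendant '[[[0,-3.07,4.31,0,8.5],[0,-3.07,4.31,0,8.5],[0,0,0,0,8.5]]]'; python3 -c "
from h import *
plan([601.3,216,204],[.989,-.147])
s=sense();f=grab_frame('wrist');save(f,'w1');c=cam(f,s)
print(proj(c,[601.3,216,223]))
print([(n,[(np.round(x['location']),x['conf']) for x in find_in(f,n)]) for n in('lever_grip','inner_bushing','outer_bushing')])"
```

```text
time_s: 4.5
eef_pos: [528.3, 289.8, 300.2]
tool_rot: [0.877, 1.57, 0.73]
ft_force: [-0.3, -0.4, 0.0]
opening: 84.9
time_s: 4.88
eef_pos: [605.8, 214.5, 299.5]
tool_rot: [-1.047, 1.57, -1.199]
ft_force: [-0.4, 0.5, -0.2]
opening: 84.9
t 4.88 tcp [605.8 214.5 299.5] tool axes(cols)
 [[ 0.     0.151  0.989]
 [-0.001  0.989 -0.151]
 [-1.    -0.001  0.001]] 
shift cm (current axes) [ 9.55  0.09 -0.47] turn deg -0.2 q6 0.42 F [-0.4  0.5 -0.2] open 84.9
after turn: [ 9.55  0.09 -0.47]
[309.35696883 239.86732988]
[('lever_grip', [(array([293., 352.]), 0.81)]), ('inner_bushing', [(array([292., 354.]), 0.86), (array([60., 15.]), 0.52)]), ('outer_bushing', [(array([312., 329.]), 0.96), (array([321., 390.]), 0.5)])]
```

View pics/w1.png

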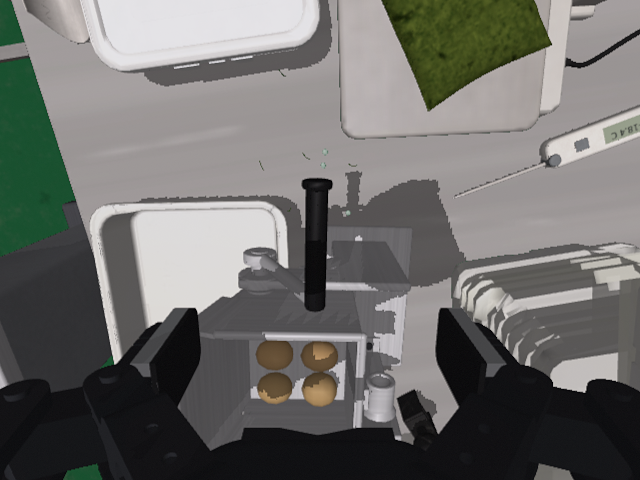

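```bash
python3 -m pendant '[[[4,0.1,0,0,8.5],[4,0,0,0,5],[1.5,0,0,0,2.6],[0,0,0,0,2.0],[0,0,0,0,0.8],[0,0,0,0,0.8],[0,0,0,0,0.8]]]'; python3 -c "
from h import *
plan([601.3,216,204],[.989,-.147])"
```

```text
time_s: 5.95
eef_pos: [604.3, 218.9, 206.3]
tool_rot: [0.433, 1.569, 0.287]
ft_force: [-1.1, 0.7, 0.6]
opening: 8.1
t 5.95 tcp [604.3 218.9 206.3] tool axes(cols)
 [[ 0.002  0.146  0.989]
 [ 0.001  0.989 -0.146]
 [-1.     0.001  0.002]] 
shift cm (current axes) [ 0.23 -0.33 -0.26] turn deg 0.1 q6 0.43 F [-1.1  0.7  0.6] open 8.1
after turn: [ 0.23 -0.33 -0.26]
```

```bash
python3 -c "
from h import *
f=grab_frame('wrist');save(f,'w2');f=grab_frame('side');
a=cv2.imread('pics/w2.png');b=cv2.cvtColor(f['pixels'],cv2.COLOR_RGB2BGR)[180:300,220:320]
cv2.imwrite('pics/v4.png',np.hstack([cv2.resize(a[150:],(400,400*330//640)),np.zeros((206,0,3),np.uint8)]) if 0 else np.hstack([cv2.resize(a[200:480,150:490],(340,408)),cv2.resize(b,(340,408),interpolation=cv2.INTER_CUBIC)]))"
```

```text
(no output)
```

View pics/v4.png

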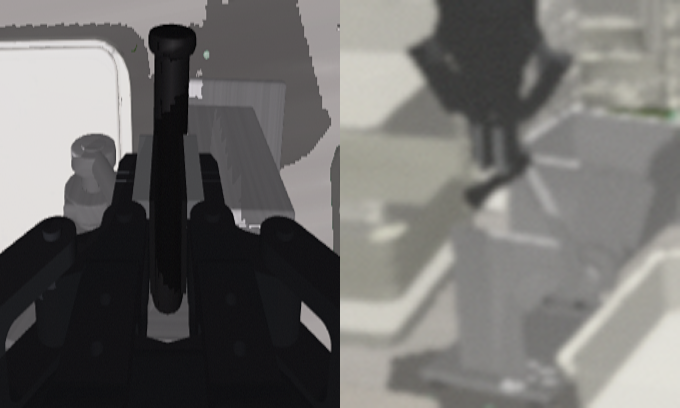

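```bash
python3 -m pendant '[[[0,0,0,0,0],[0,0,0,0,0],[0,0,0,0,0]]]'; python3 -c "
from h import *
s=sense();print(s['opening'],s['eef_pos'])
f=grab_frame('wrist');save(f,'w3');a=cv2.imread('pics/w3.png')
cv2.imwrite('pics/v5.png',cv2.resize(a[200:480,150:490],None,fx=2,fy=2))"
```

```text
time_s: 6.42
eef_pos: [603.5, 218.7, 204.9]
tool_rot: [-2.496, 1.571, -2.642]
ft_force: [0.4, -0.5, 1.0]
opening: -0.2
-0.15329860800443243 [603.54908411 218.6764079  204.86546906]
```

View pics/v5.png

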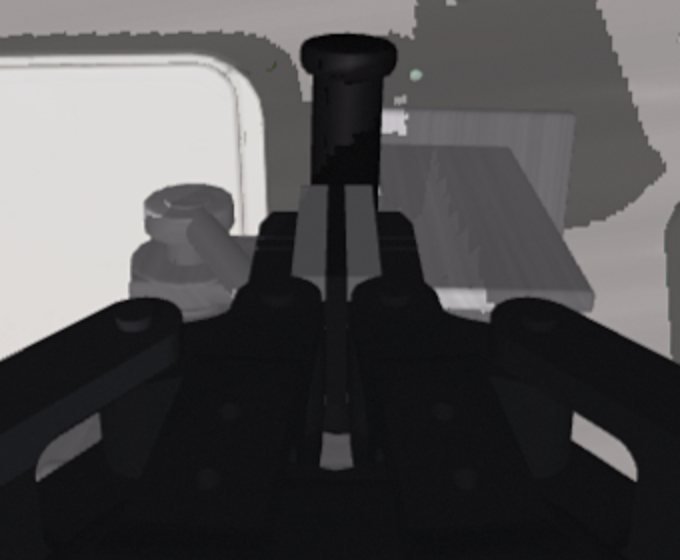

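```bash
python3 -c "
from h import *
f=grab_frame('wrist');M=np.array(f['mount']);print(np.round(M,2))
s=sense();c3=cam(f,s)
for dx in (0,-19,-40): print(dx,proj(c3,s['eef_pos']-np.array([0,0,dx])))
A=R.from_euler('xyz',s['tool_rot']).as_matrix()
T=np.eye(4);T[:3,:3]=A;T[:3,3]=[605.8,214.5,299.5];Q=T@M;c1=(c3[0],Q[:3,:3],Q[:3,3])
t=grab_frame('top');sd=grab_frame('side');ct,cs=cam(t),cam(sd)
p=tri((c1,(318,181)),(c3,(324.5,222)));print('cap w1,w3',p)
print('all w1+top',tri((c1,(318,181)),(ct,(229.7,172.2))),'w1+side',tri((c1,(318,181)),(cs,(258.75,238))),'top+side',tri((ct,(229.7,172.2)),(cs,(258.75,238))))
print(proj(c3,[606,216,223]),proj(c3,[606,245,223]),proj(c3,[606,245,195]))
print('pan lever now top', s['time_s'])
"
```

```text
[[  -0.     -0.28    0.96 -171.01]
 [   0.     -0.96   -0.28   71.1 ]
 [   1.      0.      0.      0.32]
 [   0.      0.      0.      1.  ]]
0 [316.47167373 287.39434365]
-19 [316.38631368 305.21914465]
-40 [316.26707688 330.11805433]
cap w1,w3 [611.92899238 251.8118661  218.72859217]
all w1+top [610.98034709 251.79308877 209.99733505] w1+side [610.55676834 251.61170898 222.49749414] top+side [607.62698059 251.62570035 222.75044723]
[323.15220415 309.38720499] [312.77234743 243.1266713 ] [313.41872681 226.12989342]
pan lever now top 6.525
```

```bash
python3 -m pendant '[[[0,0,0,0,5],[0,0,0.2,0,5],[0.8,0,0,0,5],[0.8,0,0,0,3],[0,0,0,0,1],[0,0,0,0,0.6],[0,0,0,0,0.6]]]'; python3 -c "
from h import *
s=sense();print(s['opening'],s['eef_pos'],s['ft_force'])
f=grab_frame('wrist');save(f,'w4');a=cv2.imread('pics/w4.png')
cv2.imwrite('pics/v6.png',cv2.resize(a[200:480,150:490],None,fx=2,fy=2))"
```

```text
time_s: 7.5
eef_pos: [604.7, 218.1, 187.6]
tool_rot: [-2.703, 1.568, -2.85]
ft_force: [-0.2, 0.4, -6.2]
opening: 11.4
11.392949087929388 [604.68343511 218.07497591 187.58143973] [-0.16517998  0.37293559 -6.1827838 ]
```

View v6.

View pics/v6.png

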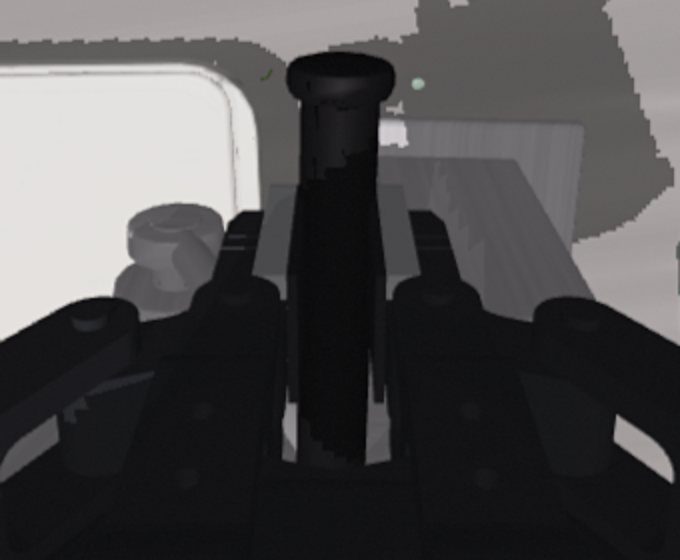

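```bash
python3 -m pendant '[[[0,0,0,0,4],[0.8,0,0,0,4],[0,0,0,0,3],[0,0,0,0,1],[0,0,0,0,0.6],[0,0,0,0,0.6]]]'; python3 -c "
from h import *
plan([604,218,180],[.989,-.147])"
```

```text
time_s: 8.3
eef_pos: [605.2, 218.6, 181.5]
tool_rot: [2.752, 1.57, 2.605]
ft_force: [-3.1, -0.2, 3.0]
opening: 12.0
t 8.3 tcp [605.2 218.6 181.5] tool axes(cols)
 [[-0.001  0.146  0.989]
 [ 0.     0.989 -0.146]
 [-1.     0.    -0.001]] 
shift cm (current axes) [ 0.15 -0.08 -0.11] turn deg 0.0 q6 0.43 F [-3.1 -0.2  3. ] open 12.0
after turn: [ 0.15 -0.08 -0.11]
```

```bash
python3 -m pendant '[[[-0.54,0,-1.20,0,0.6],[-0.38,0,-1.24,0,0.6],[-0.23,0,-1.3,0,0.6],[-0.06,0,-1.3,0,0.6]]]'; python3 -c "
from h import *
plan([604,218,180],[.989,-.147]);f=grab_frame('wrist');save(f,'w5')
a=f['pixels'][160:480,120:520]
f=grab_frame('side');b=f['pixels'][170:300,220:350]
cv2.imwrite('pics/v7.png',cv2.cvtColor(np.hstack([a,cv2.resize(b,(320,320),interpolation=cv2.INTER_CUBIC)]),cv2.COLOR_RGB2BGR))"
```

```text
time_s: 8.8
eef_pos: [560.8, 226.5, 196.2]
tool_rot: [0.301, 1.557, 0.154]
ft_force: [7.4, 1.1, 0.8]
opening: 12.0
t 8.8 tcp [560.8 226.5 196.2] tool axes(cols)
 [[ 0.014  0.146  0.989]
 [ 0.002  0.989 -0.146]
 [-1.     0.004  0.014]] 
shift cm (current axes) [ 1.68 -0.22  4.38] turn deg 0.1 q6 0.46 F [7.4 1.1 0.8] open 12.0
after turn: [ 1.68 -0.21  4.38]
```

View pics/v7.png

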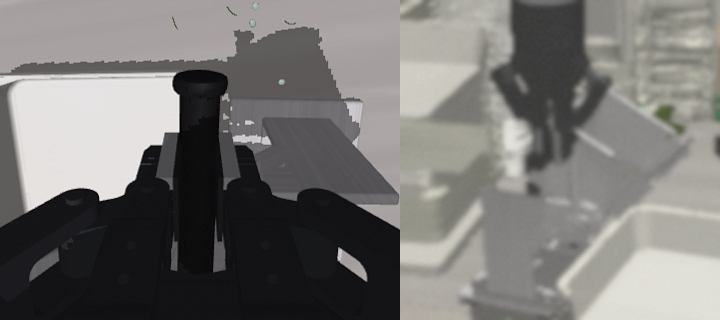

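```bash
python3 -m pendant '[[[0.10,0,-1.31,0,0.6],[0.27,0,-1.29,0,0.6],[0.42,0,-1.23,0,0.6],[0.58,0,-1.19,0,0.6],[0.72,0,-1.1,0,0.6],[0.84,0,-0.99,0,0.6],[0.97,0,-0.89,0,0.6],[1.06,0,-0.75,0,0.6]]]' && python3 -c "
from h import *
plan([604,218,180],[.989,-.147])"
```

```text
time_s: 9.9
eef_pos: [471.2, 241.9, 145.0]
tool_rot: [0.92, 1.561, 0.773]
ft_force: [5.6, 7.9, -2.0]
opening: 11.8
t 9.9 tcp [471.2 241.9 145. ] tool axes(cols)
 [[ 0.007  0.147  0.989]
 [ 0.007  0.989 -0.147]
 [-1.     0.008  0.006]] 
shift cm (current axes) [-3.42 -0.38 13.5 ] turn deg 0.0 q6 0.53 F [ 5.6  7.9 -2. ] open 11.8
after turn: [-3.42 -0.38 13.5 ]
```

```bash
python3 -m pendant '[[[1.16,0.1,-0.63,0,0.6],[1.23,0.1,-0.48,0,0.6],[1.26,0.1,-0.31,0,0.6],[0.6,0,-0.1,0,0.6],[0,0,0,0,0.6],[0,0,0,0,0.6],[0,0,0,0,0.6],[0,0,0,0,0.6]]]' && python3 -c "
from h import *
plan([604,218,180],[.989,-.147])
t=grab_frame('top');s=grab_frame('side')
for f in(t,s):print([(np.round(x['location']).tolist(),round(x['conf'],2),np.round(onz(cam(f),x['location'],25)).tolist()) for x in find_in(f,'potato0')])
a=t['pixels'][160:300,220:380];b=s['pixels'][200:320,240:400]
cv2.imwrite('pics/v8.png',cv2.cvtColor(np.hstack([cv2.resize(a,(400,350),interpolation=3),cv2.resize(b,(400,350),interpolation=3)]),cv2.COLOR_RGB2BGR))"
```

```text
time_s: 10.9
eef_pos: [454.5, 244.5, 100.1]
tool_rot: [1.71, 1.569, 1.562]
ft_force: [2.5, 6.4, -0.9]
opening: 11.7
t 10.9 tcp [454.5 244.5 100.1] tool axes(cols)
 [[ 0.     0.147  0.989]
 [ 0.002  0.989 -0.147]
 [-1.     0.002 -0.   ]] 
shift cm (current axes) [-8.   -0.42 15.18] turn deg 0.0 q6 0.55 F [ 2.5  6.4 -0.9] open 11.7
after turn: [-8.   -0.41 15.18]
[([304.0, 253.0], 0.66, [432.0, 76.0, 25.0]), ([274.0, 269.0], 0.6, [392.0, 157.0, 25.0]), ([280.0, 259.0], 0.56, [417.0, 140.0, 25.0]), ([304.0, 268.0], 0.51, [393.0, 77.0, 25.0]), ([289.0, 261.0], 0.49, [411.0, 118.0, 25.0])]
[([345.0, 289.0], 0.63, [408.0, 116.0, 25.0]), ([341.0, 280.0], 0.41, [431.0, 64.0, 25.0]), ([353.0, 282.0], 0.41, [394.0, 68.0, 25.0])]
```

View pics/v8.png

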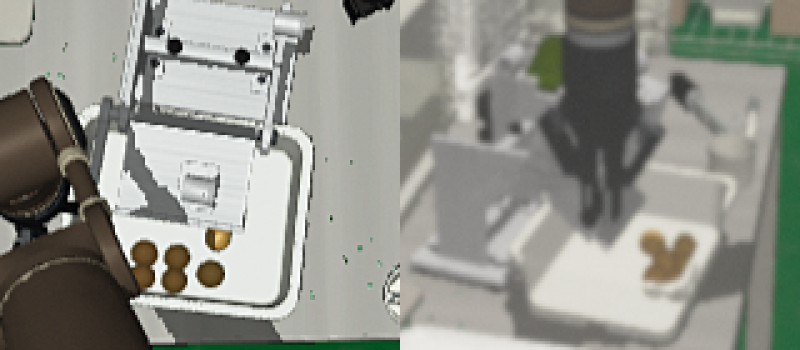

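```bash
python3 -m pendant '[[[-0.6,0,0.1,0,0.6],[-1.26,-0.1,0.31,0,0.6],[-1.23,-0.1,0.48,0,0.6],[-1.16,-0.1,0.63,0,0.6],[-1.06,0,0.75,0,0.6],[-0.97,0,0.89,0,0.6],[-0.84,0,0.99,0,0.6],[-0.72,0,1.1,0,0.6]]]' && python3 -m pendant '[[[-0.58,0,1.19,0,0.6],[-0.42,0,1.23,0,0.6],[-0.27,0,1.29,0,0.6],[-0.1,0,1.31,0,0.6],[0.06,0,1.3,0,0.6],[0.23,0,1.3,0,0.6],[0.19,0,0.62,0,0.6],[0.19,0,0.62,0,0.6]]]' && python3 -m pendant '[[[0.27,0,0.6,0,0.6],[0.27,0,0.6,0,0.6],[0,0,0,0,0.6],[0,0,0,0,0.6]]]' && python3 -c "
from h import *
plan([604,218,180],[.989,-.147])"
```

```text
time_s: 12.1
eef_pos: [500.8, 236.5, 176.9]
tool_rot: [2.84, 1.557, 2.691]
ft_force: [-5.0, 12.2, -0.2]
opening: 11.8
time_s: 13.1
eef_pos: [592.1, 220.2, 185.2]
tool_rot: [-2.954, 1.566, -3.1]
ft_force: [-0.4, 3.6, 3.5]
opening: 11.5
time_s: 13.6
eef_pos: [605.0, 217.6, 179.4]
tool_rot: [-2.141, 1.569, -2.287]
ft_force: [0.6, 1.2, -3.1]
opening: 11.6
t 13.6 tcp [605.  217.6 179.4] tool axes(cols)
 [[-0.001  0.145  0.989]
 [-0.002  0.989 -0.145]
 [-1.    -0.002 -0.001]] 
shift cm (current axes) [-0.06  0.02 -0.1 ] turn deg 0.1 q6 0.42 F [ 0.6  1.2 -3.1] open 11.6
after turn: [-0.06  0.02 -0.1 ]
```

```bash
python3 -m pendant '[[[0,0,0,0,2.5],[0,0,0,0,3.5],[-3,0,0,0,4],[-5,0,0,0,8.5],[-5,-2,0,0,8.5],[0,-5,0.8,0,8.5],[0,-5,0.8,0,8.5],[0,-5,0.8,0,8.5]]]' && python3 -m pendant '[[[0,-5,0.8,0,8.5],[0,-5,0.8,0,8.5],[0,-5,0.8,0,8.5],[0,0,0,0,8.5],[0,0,0,0,8.5]]]' && python3 -c "
from h import *
plan([461,-369,200],[.989,-.147])
s=sense();f=grab_frame('wrist');save(f,'w6');np.save('w6pose.npy',np.r_[s['eef_pos'],s['tool_rot']])
c=cam(f,s);
for n in('outer_bushing','inner_bushing','pin_grip','lever_grip'):print(n,[(x['location'],round(x['conf'],2)) for x in find_in(f,n)])
print(proj(c,[620,-18,176]),proj(c,[633,42,176]))"
```

```text
time_s: 14.6
eef_pos: [604.6, 45.0, 311.8]
tool_rot: [-0.426, 1.569, -0.571]
ft_force: [0.1, 0.0, 0.1]
opening: 84.9
time_s: 15.22
eef_pos: [606.3, -105.2, 311.2]
tool_rot: [1.083, 1.571, 0.936]
ft_force: [0.5, 0.4, -0.7]
opening: 85.0
t 15.22 tcp [ 606.3 -105.2  311.2] tool axes(cols)
 [[ 0.     0.146  0.989]
 [ 0.     0.989 -0.146]
 [-1.     0.     0.   ]] 
shift cm (current axes) [ 11.11 -28.22 -10.51] turn deg 0.0 q6 -0.1 F [ 0.5  0.4 -0.7] open 85.0
after turn: [ 11.11 -28.23 -10.49]
outer_bushing [([258.4, 37.8], 0.57), ([191.0, 23.7], 0.37)]
inner_bushing [([191.8, 25.5], 0.72)]
pin_grip [([232.1, 392.4], 0.59)]
lever_grip [([191.1, 25.4], 0.8)]
[317.86261702 100.63321439] [323.94532465   4.80741721]
```

View pics/w6.png

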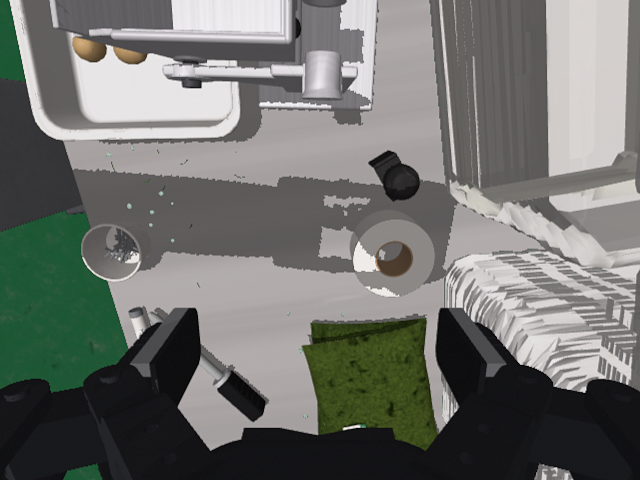

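```bash
python3 - <<'E'
from h import *
p=np.load('w6pose.npy');f=grab_frame('wrist');c=cam(f,dict(eef_pos=p[:3],tool_rot=p[3:]))
g=cv2.cvtColor(cv2.imread('pics/w6.png'),cv2.COLOR_BGR2GRAY)
L=cv2.createLineSegmentDetector().detect(g)[0][:,0]
for l in L:
    n=np.hypot(l[2]-l[0],l[3]-l[1])
    if n>25 and l[1]<115 and l[3]<115 and 160<min(l[0],l[2]) and max(l[0],l[2])<385:
        a,b=onz(c,l[:2],140),onz(c,l[2:],140);d=a-b;ang=np.degrees(np.arctan2(d[1],d[0]));print(np.round(l),round((ang+45)%90-45,1))
E
python3 -m pendant '[[[0,-4.7,-1.75,0,8.5],[0,-4.7,-1.75,0,8.5],[0,-4.7,-1.75,0,8.5],[0,-4.7,-1.75,0,8.5],[0,-4.7,-1.75,0,8.5],[0,-4.7,-1.75,0,8.5]]]' && python3 -m pendant '[[[2,0,0,-10.1,8.5],[2,0,0,-10.1,8.5],[2,0,0,-10.1,8.5],[2,0,0,-10.1,8.5],[0,0,0,0,8.5],[0,0,0,0,8.5]]]' && python3 -c "
from h import *
s=sense();f=grab_frame('wrist');save(f,'w7');c=cam(f,s)
plan([461,-370,23],[.847,.531])
m=cut_out(f,'pin_grip');print([(r['location'],r['conf'],r['pixels'].sum()) for r in m])
print(proj(c,[461,-370,30]),proj(c,[373,-232,15]))
g=f['pixels'];hsv=g.max(2)
r=m[0]['pixels'] if m else np.zeros((480,640),bool)
ys,xs=np.where(r);print(xs.min(),xs.max(),ys.min(),ys.max())
for y in range(ys.min(),ys.max()+1,12):
  q=np.where(r[y])[0];print(y,q.min(),q.max(),onz(c,(q.mean(),y),15).round(1)) if len(q) else 0"
```

```text
[237.  81. 203.  81.] -7.2
[236.  60. 208.  59.] -9.4
[171.   1. 173.  28.] -10.0
[259. 106. 329. 108.] -10.0
[329. 103. 292. 102.] -9.7
[370.  99. 376.   1.] -9.7
[194.  75. 272.  77.] -9.4
[303.  66. 269.  63.] -13.0
[272.  74. 303.  75.] -9.3
[301.  97. 341.  97.] -9.3
[208.  65. 234.  65.] -9.4
[292.  39. 290.   0.] -6.8
[333.  51. 308.  50.] -9.2
[176.  58. 202.  60.] -12.3
[283.  32. 283.   1.] -9.8
[173.  29. 282.  32.] -9.9
[269.  61. 238.  60.] -10.1
[282.  86. 241.  82.] -14.2
[286.   1. 285.  37.] -10.3
[310.  53. 312.  84.] -3.5
[279.  29. 279.   1.] -8.9
[201.  56. 176.  55.] -11.4
[330.  82. 337.  57.] -24.2
time_s: 16.27
eef_pos: [460.9, -369.6, 311.2]
tool_rot: [-0.53, 1.57, -0.676]
ft_force: [0.2, -0.2, -0.2]
opening: 85.1
time_s: 17.02
eef_pos: [462.0, -368.9, 231.9]
tool_rot: [-1.339, 1.57, -0.782]
ft_force: [0.3, 0.2, 0.8]
opening: 85.2
t 17.07 tcp [ 462.2 -369.1  232.3] tool axes(cols)
 [[ 0.002 -0.529  0.849]
 [-0.001  0.849  0.529]
 [-1.    -0.002  0.001]] 
shift cm (current axes) [20.93  0.03 -0.16] turn deg -0.2 q6 -1.3 F [ 0.2 -1.5 -0.4] open 85.1
after turn: [20.93  0.03 -0.16]
[([313.5, 160.2], 0.7, np.int64(3932))]
[315.17261115 203.86284229] [312.98723759  12.96456645]
303 332 9 238
9 313 314 [ 371.8 -229.2   15. ]
21 308 320 [ 377.  -236.8   15. ]
33 308 320 [ 382.  -244.8   15. ]
45 308 321 [ 387.4 -252.7   15. ]
57 309 321 [ 392.8 -260.7   15. ]
69 309 321 [ 398. -269.   15.]
81 309 322 [ 403.7 -277.3   15. ]
93 310 323 [ 409.8 -285.4   15. ]
105 310 323 [ 415.2 -294.1   15. ]
117 311 323 [ 421.1 -302.8   15. ]
129 311 323 [ 426.8 -311.8   15. ]
141 312 323 [ 432.9 -320.7   15. ]
153 312 324 [ 439.1 -329.8   15. ]
165 304 330 [ 444.2 -339.8   15. ]
177 307 330 [ 451.4 -348.6   15. ]
189 308 331 [ 458.3 -357.9   15. ]
201 308 331 [ 464.5 -367.8   15. ]
213 308 332 [ 471.3 -377.7   15. ]
225 308 332 [ 477.7 -388.    15. ]
237 311 330 [ 484.7 -398.2   15. ]
```

```bash
python3 -m pendant '[[[5,-0.1,0.2,-1.8,8.5],[5,0,0,0,8.5],[5,0,0,0,8.5],[4,0,0,0,6],[2,0,0,0,5],[1,0,0,0,5],[0.7,0,0,0,5],[0,0,0,0,5]]]' && python3 -c "
from h import *
plan([464.5,-368.5,4],[.832,.555])"
```

```text
time_s: 18.12
eef_pos: [464.3, -369.2, 4.8]
tool_rot: [-1.342, 1.569, -0.752]
ft_force: [-0.5, -0.9, -0.1]
opening: 50.5
t 18.12 tcp [ 464.3 -369.2    4.8] tool axes(cols)
 [[ 0.001 -0.556  0.831]
 [-0.001  0.831  0.556]
 [-1.    -0.002  0.   ]] 
shift cm (current axes) [0.08 0.05 0.06] turn deg 0.1 q6 -1.34 F [-0.5 -0.9 -0.1] open 50.5
after turn: [0.08 0.05 0.06]
```

```bash
python3 -m pendant '[[[0.15,0,0,0,3.5],[0,0,0,0,2.6],[0,0,0,0,1.2],[0,0,0,0,1.0],[0,0,0,0,1.0],[0,0,0,0,1.0]]]' && python3 -c "
from h import *
plan([464.5,-368.5,4],[.832,.555]);s=sense();f=grab_frame('wrist');save(f,'w8');c=cam(f,s)
print([(r['location'],r['conf']) for r in find_in(f,'pin_tip')])
m=cut_out(f,'pin_grip');
for r in m[:1]:
  r=r['pixels'];ys,xs=np.where(r);print(xs.min(),xs.max(),ys.min(),ys.max())
  for y in range(ys.min(),ys.max()+1,20):
    q=np.where(r[y])[0];print(y,q.min(),q.max(),onz(c,(q.mean(),y),15).round(1)) if len(q) else 0"
```

```text
time_s: 18.88
eef_pos: [464.0, -369.0, 3.1]
tool_rot: [-1.376, 1.57, -0.786]
ft_force: [0.2, 0.6, 4.6]
opening: 10.3
t 18.88 tcp [ 464.  -369.     3.1] tool axes(cols)
 [[ 0.001 -0.556  0.831]
 [-0.001  0.831  0.556]
 [-1.    -0.001  0.   ]] 
shift cm (current axes) [-0.09  0.01  0.07] turn deg 0.1 q6 -1.34 F [0.2 0.6 4.6] open 10.3
after turn: [-0.09  0.02  0.07]
[([315.9, 208.1], 0.71)]
283 353 0 383
0 303 336 [ 402.3 -274.5   15. ]
20 303 335 [ 405.7 -279.8   15. ]
40 302 335 [ 409.1 -285.3   15. ]
60 303 335 [ 413.  -290.7   15. ]
80 303 335 [ 416.7 -296.3   15. ]
100 303 333 [ 420.3 -302.3   15. ]
120 303 334 [ 424.4 -308.1   15. ]
140 304 334 [ 428.7 -314.1   15. ]
160 304 334 [ 432.9 -320.3   15. ]
180 305 333 [ 437.2 -326.8   15. ]
200 284 352 [ 441.3 -333.6   15. ]
220 292 344 [ 445.9 -340.4   15. ]
240 291 346 [ 450.7 -347.3   15. ]
260 290 348 [ 455.7 -354.4   15. ]
280 290 347 [ 460.6 -361.9   15. ]
300 305 330 [ 465.3 -369.8   15. ]
320 305 330 [ 470.6 -377.7   15. ]
340 306 330 [ 476.2 -385.7   15. ]
360 304 331 [ 481.7 -394.2   15. ]
380 305 331 [ 487.6 -402.7   15. ]
```

```bash
python3 -m pendant '[[[0,0,0,0,5],[0,0,0,0,5],[1,0,0,0,5],[0,0,0,0,5]]]' && python3 -m pendant '[[[0.7,0,0,0,5],[0,0,0,0,5]]]' && python3 -m pendant '[[[0.4,0,0,0,5],[0,0,0,0,5]]]'; python3 -c "
from h import *
plan([464.5,-368.5,4],[.832,.555])"
```

```text
time_s: 19.52
eef_pos: [462.3, -367.4, -9.3]
tool_rot: [1.807, 1.567, 2.397]
ft_force: [-0.5, 0.5, 1.0]
opening: 50.2
time_s: 19.77
eef_pos: [463.0, -368.1, -15.4]
tool_rot: [1.803, 1.569, 2.393]
ft_force: [0.3, -0.6, 0.3]
opening: 49.9
time_s: 20.02
eef_pos: [463.4, -368.5, -18.8]
tool_rot: [1.833, 1.57, 2.423]
ft_force: [0.6, -0.3, 0.7]
opening: 50.3
t 20.02 tcp [ 463.4 -368.5  -18.8] tool axes(cols)
 [[-0.    -0.557  0.831]
 [ 0.     0.831  0.557]
 [-1.     0.    -0.   ]] 
shift cm (current axes) [-2.28 -0.06  0.09] turn deg 0.1 q6 -1.34 F [ 0.6 -0.3  0.7] open 50.3
after turn: [-2.28 -0.06  0.09]
```

```bash
python3 -m pendant '[[[0.2,0,0,0,3.5],[0,0,0,0,2.8],[0,0,0,0,1.2],[0,0,0,0,1.0],[0,0,0,0,1.0],[0,0,0,0,1.0]]]' && python3 -c "
from h import *
plan([464.5,-368.5,4],[.832,.555]);print(sense()['tau'][1:3])"
```

```text
time_s: 20.78
eef_pos: [463.9, -368.9, -20.3]
tool_rot: [-1.363, 1.57, -0.773]
ft_force: [0.0, -0.3, 1.9]
opening: 20.6
t 20.77 tcp [ 463.9 -368.9  -20.3] tool axes(cols)
 [[ 0.    -0.556  0.831]
 [-0.     0.831  0.556]
 [-1.    -0.001  0.   ]] 
shift cm (current axes) [-2.43 -0.01  0.07] turn deg 0.1 q6 -1.34 F [ 0.  -0.3  1.9] open 20.6
after turn: [-2.43 -0.01  0.07]
[-42.45548487 -19.11760569]
```

```bash
python3 -m pendant '[[[-2,0,0,0,1],[-4,0,0,0,1],[-4,0,0,8.7,1],[-4,0,0,8.7,1],[-4,0,0,8.7,1],[0,0,0,8.7,1],[0,0,0,8.7,1],[0,0,0,0,1]]]' && python3 -c "
from h import *
plan([590.5,-210.7,150],[.9857,-.1685])"
```

```text
time_s: 21.78
eef_pos: [463.3, -368.3, 160.2]
tool_rot: [-1.022, 1.571, -1.189]
ft_force: [-0.7, 0.4, -1.5]
opening: 20.8
t 21.77 tcp [ 463.3 -368.3  160.2] tool axes(cols)
 [[ 0.     0.166  0.986]
 [-0.     0.986 -0.166]
 [-1.    -0.     0.   ]] 
shift cm (current axes) [ 1.02 17.66  9.92] turn deg 0.1 q6 -0.58 F [-0.7  0.4 -1.5] open 20.8
after turn: [ 1.02 17.68  9.88]
```

```bash
python3 -m pendant '[[[0,3.5,2,0,1],[0,3.5,2,0,1],[0,3.5,2,0,1],[0.5,3.5,2,0,1],[0.5,3.6,1.9,0,1],[0,0,0,0,1],[0,0,0,0,1]]]' && python3 -c "
from h import *
plan([590.5,-210.7,150],[.9857,-.1685])
s=sense();f=grab_frame('wrist');save(f,'w9');np.save('w9pose.npy',np.r_[s['eef_pos'],s['tool_rot']]);c=cam(f,s)
g=f['pixels'][0:330,180:470]
s2=grab_frame('side');save(s2,'s9');b=s2['pixels'][190:290,240:400]
cv2.imwrite('pics/v11.png',cv2.cvtColor(np.hstack([cv2.resize(g,(435,495),interpolation=3),cv2.resize(b,(360,495),interpolation=3)]),cv2.COLOR_RGB2BGR))
m=cut_out(f,'pin_grip')
for r in m[:2]:
  print(r['conf'],r['location']);r=r['pixels'];ys,xs=np.where(r)
  for y in range(ys.min(),ys.max()+1,25):
    q=np.where(r[y])[0];print(y,q.min(),q.max()) if len(q) else 0
print('outer',proj(c,[623.5,-17.5,176]),'pin pred tip', proj(c,s['eef_pos']+np.array([.1685*166,.9857*166,35])))"
```

```text
time_s: 22.65
eef_pos: [590.3, -211.8, 149.3]
tool_rot: [-2.723, 1.57, -2.889]
ft_force: [-0.9, -0.4, -2.7]
opening: 20.6
t 22.65 tcp [ 590.3 -211.8  149.3] tool axes(cols)
 [[-0.001  0.166  0.986]
 [-0.     0.986 -0.166]
 [-1.    -0.    -0.001]] 
shift cm (current axes) [-0.07  0.11  0.  ] turn deg 0.1 q6 -0.25 F [-0.9 -0.4 -2.7] open 20.6
after turn: [-0.07  0.11  0.  ]
0.92 [315.7, 253.6]
0 297 338
25 298 337
50 298 338
75 299 337
100 299 337
125 300 336
150 300 336
175 300 335
200 300 335
225 277 358
250 284 351
275 283 352
300 283 351
325 286 348
350 288 347
375 287 348
400 286 347
425 300 337
outer [ 317.8865396  -384.61805189] pin pred tip [ 317.4745192  -256.13677195]
```

View pics/v11.png

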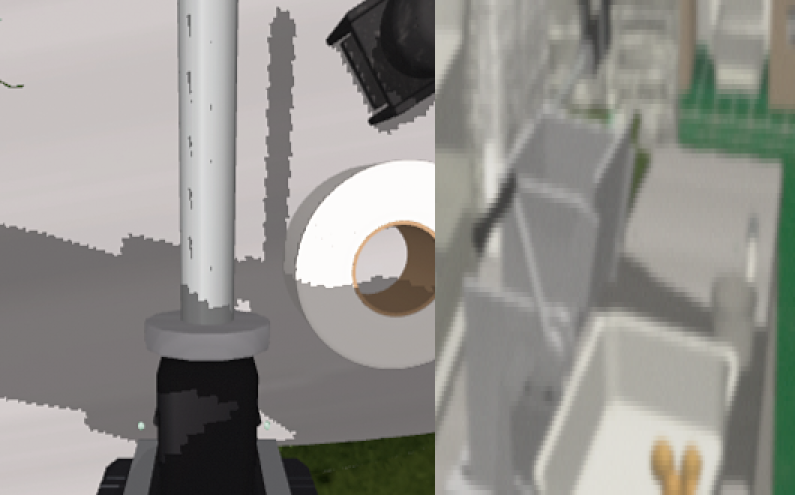

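```bash
python3 -m pendant '[[[0.8,1.0,-0.2,0,1],[0,0.5,0,0,1],[0,0,0,0,1],[0,0,0,0,1]]]' && python3 -c "
from h import *
plan([621.9,-16.8,141.5],[.9857,-.1685])
s=sense();f=grab_frame('top');save(f,'t10');c=cam(f)
e=s['eef_pos']+np.array([0,0,34.5]);y=np.array([.166,.986,0])
o=np.array([621.9,-16.8,176])
for n,p in dict(tip=e+166*y,sh=e+41*y,grip=e,outer=o,outerend=o+30*np.array([.1685,.9857,0]),inner=o+62*np.array([.1685,.9857,0])).items():print(n,proj(c,p).round(1))
u=proj(c,o);x0,y0=int(u[0])-45,int(u[1])-25
print(x0,y0)
g=f['pixels'][y0:y0+70,x0:x0+100]
cv2.imwrite('pics/v12.png',cv2.cvtColor(cv2.resize(g,(800,560),interpolation=cv2.INTER_CUBIC),cv2.COLOR_RGB2BGR))"
```

```text
time_s: 23.3
eef_pos: [591.5, -196.7, 141.7]
tool_rot: [-0.589, 1.57, -0.758]
ft_force: [0.6, -0.2, -2.3]
opening: 20.7
t 23.3 tcp [ 591.5 -196.7  141.7] tool axes(cols)
 [[ 0.     0.168  0.986]
 [-0.     0.986 -0.168]
 [-1.    -0.     0.   ]] 
shift cm (current axes) [ 1.000e-02  1.824e+01 -3.000e-02] turn deg 0.0 q6 -0.22 F [ 0.6 -0.2 -2.3] open 20.7
after turn: [ 1.000e-02  1.824e+01 -4.000e-02]
tip [347.2 170.2]
sh [397.3 177.6]
grip [413.7 180. ]
outer [340.6 169.2]
outerend [328.6 167.4]
inner [315.8 165.5]
295 144
```

View pics/v12.png

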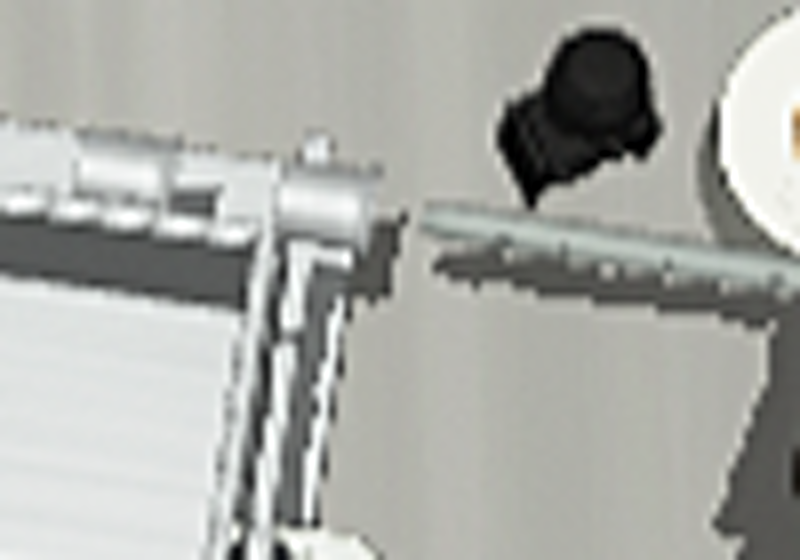

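```bash
python3 -m pendant '[[[0,0.5,-0.1,0,1],[0,0.5,0,0,1],[0,0.5,0,0,1],[0,0.5,0,0,1],[0,0.5,0,0,1],[0,0.5,0,0,1],[0,0,0,0,1],[0,0,0,0,1]]]' && python3 -c "
from h import *
for i in range(3): plan([621.9,-16.8,141.5],[.9857,-.1685]) if i==0 else 0; grab_frame('top'); s=sense();print(s['ft_force'].round(1),s['wrist_torque'].round(2))"
```

```text
time_s: 24.35
eef_pos: [595.4, -167.0, 141.5]
tool_rot: [-1.298, 1.571, -1.467]
ft_force: [0.1, 1.3, -2.0]
opening: 21.1
t 24.35 tcp [ 595.4 -167.   141.5] tool axes(cols)
 [[ 0.     0.168  0.986]
 [-0.     0.986 -0.168]
 [-1.    -0.     0.   ]] 
shift cm (current axes) [-0.   15.25  0.08] turn deg 0.0 q6 -0.17 F [ 0.1  1.3 -2. ] open 21.1
after turn: [-0.   15.25  0.08]
[-1.2 -0.  -2. ] [-0.03  0.06 -0.05]
[-0.  -0.5 -2.4] [-0.01 -0.05 -0.01]
[ 0.6  0.8 -2. ] [-0.03  0.03  0.03]
```

```bash
python3 -m pendant '[[[0,0.6,0,0,1],[0,0.6,0,0,1],[0,0.6,0,0,1],[0,0.6,0,0,1],[0,0.6,0,0,1],[0,0.6,0,0,1],[0,0,0,0,1],[0,0,0,0,1]]]' && python3 -c "
from h import *
plan([621.9,-16.8,141.5],[.9857,-.1685])
for i in range(3): s=sense();print(s['ft_force'].round(1),s['wrist_torque'].round(2));f=grab_frame('wrist')
save(f,'w13')
g=cv2.cvtColor(f['pixels'],cv2.COLOR_RGB2GRAY)
for r in range(0,230,10):
  row=g[r,240:400].astype(int);d=np.where(abs(np.diff(row))>25)[0]+240;print(r,d.tolist())"
```

```text
time_s: 25.5
eef_pos: [601.5, -131.5, 141.5]
tool_rot: [-1.501, 1.571, -1.67]
ft_force: [-0.7, -0.2, -1.0]
opening: 20.7
t 25.5 tcp [ 601.5 -131.5  141.5] tool axes(cols)
 [[-0.     0.168  0.986]
 [-0.     0.986 -0.168]
 [-1.    -0.     0.   ]] 
shift cm (current axes) [-0.   11.65  0.08] turn deg 0.0 q6 -0.12 F [-0.7 -0.2 -1. ] open 20.7
after turn: [-0.   11.65  0.08]
[-0.7 -0.2 -1. ] [-0.01 -0.01  0.04]
[ 0.2 -0.3 -1.6] [-0.03  0.   -0.06]
[ 0.   0.2 -1.8] [-0.04  0.01 -0.01]
0 [298, 370]
10 [252, 298, 304, 306, 365, 372]
20 [258, 299, 360, 373]
30 [383, 384, 387]
40 [337]
50 [298, 305, 306, 337, 383, 388]
60 [247, 251, 264, 265, 280, 282, 296, 395]
70 [298, 337, 341, 383]
80 [298, 337, 345, 384]
90 [298, 305, 306, 307, 336, 337, 355, 372]
100 [298, 319, 336, 337, 356, 370, 373]
110 [298, 299, 336, 355, 372]
120 [298, 299, 305, 306, 336, 354, 370, 371]
130 [298, 299, 306, 307, 336, 353, 369]
140 [299, 336, 355, 371]
150 [299, 336, 354, 370]
160 [299, 305, 306, 307, 335, 336, 352, 353, 368, 369]
170 [299, 335, 336, 354, 370]
180 [299, 335, 336, 353, 369]
190 [246, 305, 306, 307, 378]
200 [301]
210 [301]
220 [279]
```

```bash
python3 -m pendant '[[[0,0.5,0,0,1],[0,0.5,0,0,1],[0,0.5,0,0,1],[0,0.5,0,0,1],[0,0.5,0,0,1],[0,0.5,0,0,1],[0,0,0,0,1],[0,0,0,0,1]]]' && python3 -c "
from h import *
plan([621.9,-16.8,141.5],[.9857,-.1685])
for i in range(3): s=sense();print(s['ft_force'].round(1),s['wrist_torque'].round(2));f=grab_frame('top')"
```

```text
time_s: 26.65
eef_pos: [606.5, -101.9, 141.5]
tool_rot: [-1.42, 1.571, -1.589]
ft_force: [0.1, -0.4, -2.1]
opening: 21.0
t 26.65 tcp [ 606.5 -101.9  141.5] tool axes(cols)
 [[-0.     0.168  0.986]
 [-0.     0.986 -0.168]
 [-1.    -0.     0.   ]] 
shift cm (current axes) [-0.    8.65  0.08] turn deg 0.0 q6 -0.07 F [ 0.1 -0.4 -2.1] open 21.0
after turn: [-0.    8.65  0.08]
[ 0.1 -0.4 -2.1] [-0.1  -0.03 -0.01]
[-0.2 -0.3 -0.8] [-0.03 -0.04 -0.04]
[-0.9  0.3 -2.1] [-0.03 -0.   -0.03]
```

```bash
python3 -m pendant '[[[0,0.6,0,0,1],[0,0.6,0,0,1],[0,0.6,0,0,1],[0,0.6,0,0,1],[0,0.6,0,0,1],[0,0.6,0,0,1],[0,0.4,0,0,1],[0,0,0,0,1]]]' && python3 -m pendant '[[[0,0.2,0,0,1],[0,0,0,0,1],[0,0,0,0,1]]]' && python3 -c "
from h import *
plan([621.9,-16.8,141.5],[.9857,-.1685])
s=sense();f=grab_frame('wrist');save(f,'w14')
for i in range(3): s=sense();print(s['ft_force'].round(1),s['wrist_torque'].round(2));t=grab_frame('top')
g=cv2.cvtColor(f['pixels'],cv2.COLOR_RGB2GRAY);print(g[100:300:4,318].tolist());print(g[100:300:4,345].tolist())"
```

```text
time_s: 27.8
eef_pos: [613.3, -62.1, 141.5]
tool_rot: [-1.832, 1.571, -2.001]
ft_force: [-0.1, 0.1, -1.8]
opening: 20.8
time_s: 28.18
eef_pos: [613.5, -60.9, 141.5]
tool_rot: [-1.612, 1.57, -1.781]
ft_force: [-0.4, -1.3, -1.1]
opening: 21.0
t 28.18 tcp [613.5 -60.9 141.5] tool axes(cols)
 [[-0.     0.168  0.986]
 [-0.     0.986 -0.168]
 [-1.    -0.001 -0.   ]] 
shift cm (current axes) [-0.01  4.49  0.08] turn deg 0.0 q6 0.0 F [-0.4 -1.3 -1.1] open 21.0
after turn: [-0.01  4.49  0.08]
[-0.4 -1.2 -1.5] [-0.29  0.07 -0.04]
[ 0.5 -1.9 -1.8] [-0.3   0.05 -0.01]
[ 0.5 -1.3 -1.4] [-0.34  0.04 -0.01]
[188, 187, 188, 170, 218, 217, 219, 226, 224, 222, 224, 227, 228, 225, 226, 228, 227, 228, 229, 229, 231, 233, 230, 227, 216, 206, 204, 202, 198, 169, 100, 221, 215, 212, 212, 117, 23, 32, 35, 37, 15, 16, 16, 15, 17, 17, 15, 14, 14, 16]
[142, 238, 205, 121, 189, 186, 180, 179, 185, 184, 179, 179, 182, 179, 177, 173, 175, 174, 173, 173, 172, 174, 177, 175, 179, 175, 175, 178, 181, 101, 135, 179, 177, 173, 168, 13, 20, 24, 25, 26, 22, 14, 14, 16, 15, 14, 14, 15, 15, 13]
```

```bash
python3 -m pendant '[[[0,0.15,0,0,1],[0,0,0,0,1],[0,0,0,0,1],[0,0,0,0,1]]]' && python3 -c "
from h import *
plan([621.9,-16.8,141.5],[.9857,-.1685])
for i in range(3): s=sense();print(s['ft_force'].round(1),s['wrist_torque'].round(2));f=grab_frame('wrist')
save(f,'w15')
g=cv2.cvtColor(f['pixels'],cv2.COLOR_RGB2GRAY);print(g[200:250:2,318].tolist());print(g[200:250:2,300].tolist())
t=grab_frame('top')
print([(x['location'],x['conf']) for x in find_in(t,'potato0')])"
```

```text
time_s: 28.88
eef_pos: [613.6, -60.8, 141.6]
tool_rot: [-1.568, 1.568, -1.737]
ft_force: [-1.2, -5.9, -1.2]
opening: 20.5
t 28.88 tcp [613.6 -60.8 141.6] tool axes(cols)
 [[-0.001  0.168  0.986]
 [-0.003  0.986 -0.168]
 [-1.    -0.003  0.   ]] 
shift cm (current axes) [-0.    4.48  0.08] turn deg 0.0 q6 0.0 F [-1.2 -5.9 -1.2] open 20.5
after turn: [-0.    4.48  0.08]
[-1.2 -5.9 -1.2] [-0.92  0.19  0.04]
[-2.5 -6.2 -1.7] [-0.95  0.19  0.02]
[-0.6 -5.6 -1.6] [-0.94  0.25  0.05]
[210, 202, 204, 205, 203, 203, 202, 220, 144, 101, 100, 154, 221, 218, 215, 213, 212, 213, 212, 208, 118, 18, 24, 28, 31]
[197, 191, 193, 197, 200, 198, 200, 167, 97, 93, 94, 186, 213, 216, 215, 214, 211, 207, 209, 188, 6, 22, 24, 27, 32]
[([304.7, 267.6], 0.65), ([290.9, 260.5], 0.5), ([279.4, 259.4], 0.45), ([304.5, 254.6], 0.44), ([276.5, 271.1], 0.43), ([290.6, 273.4], 0.42)]
```

```bash
python3 -c "
import cv2
for n in('w9','w13','w14','w15'):
  g=cv2.imread('pics/%s.png'%n,0);print(n)
  for c in(270,278,284,290,300,318,336,345,352,358): print(c,g[196:246:2,c].tolist())
"
```

```text
w9
270 [118, 118, 118, 118, 119, 118, 118, 118, 119, 119, 118, 118, 119, 119, 119, 118, 118, 117, 118, 117, 118, 118, 119, 118, 118]
278 [118, 117, 119, 119, 119, 119, 119, 119, 108, 100, 105, 107, 109, 109, 108, 108, 108, 108, 107, 118, 118, 119, 118, 118, 118]
284 [118, 119, 118, 118, 118, 119, 115, 102, 103, 102, 104, 107, 115, 113, 114, 115, 117, 117, 116, 115, 117, 118, 118, 119, 122]
290 [118, 118, 119, 119, 119, 119, 105, 103, 103, 102, 104, 102, 111, 124, 121, 122, 123, 126, 126, 126, 127, 27, 14, 18, 16]
300 [97, 97, 100, 104, 105, 98, 93, 94, 94, 102, 104, 103, 102, 128, 131, 132, 131, 131, 128, 127, 127, 118, 11, 18, 17]
318 [209, 211, 198, 109, 112, 116, 117, 117, 117, 117, 113, 102, 102, 120, 137, 135, 133, 132, 132, 132, 132, 131, 77, 18, 17]
336 [113, 113, 112, 114, 158, 103, 97, 100, 101, 102, 103, 103, 103, 128, 133, 133, 132, 130, 128, 126, 127, 109, 11, 17, 19]
345 [119, 117, 168, 216, 214, 215, 100, 102, 103, 101, 104, 103, 113, 127, 125, 125, 126, 126, 125, 123, 124, 50, 15, 15, 17]
352 [119, 118, 119, 118, 119, 119, 119, 103, 103, 101, 103, 111, 120, 118, 117, 1
[... 3202 characters left out ...]
, 200, 167, 96, 92, 93, 186, 212, 215, 214, 213, 211, 207, 208, 188, 6, 22, 23]
318 [217, 217, 210, 202, 203, 204, 202, 203, 202, 219, 144, 100, 99, 153, 220, 218, 215, 212, 212, 212, 211, 207, 118, 18, 23]
336 [193, 192, 191, 190, 189, 192, 190, 190, 191, 178, 93, 92, 99, 180, 201, 200, 197, 195, 192, 188, 186, 170, 6, 20, 22]
345 [178, 176, 174, 176, 176, 175, 178, 175, 178, 129, 101, 101, 125, 183, 178, 177, 176, 176, 174, 171, 169, 62, 13, 16, 19]
352 [152, 154, 156, 154, 157, 158, 160, 162, 160, 95, 100, 118, 157, 153, 150, 147, 146, 144, 142, 135, 98, 98, 98, 98, 99]
358 [119, 132, 135, 135, 132, 136, 137, 140, 97, 99, 113, 129, 128, 124, 121, 117, 112, 109, 98, 99, 98, 98, 98, 98, 98]
```

```bash
python3 -m pendant '[[[0,0.15,0,0,1],[0,0.1,0,0,1],[0,0,0,0,1],[0,0,0,0,1]]]' && python3 -c "
from h import *
plan([621.9,-16.8,141.5],[.9857,-.1685])
for i in range(2): s=sense();print(s['ft_force'].round(1),s['wrist_torque'].round(2));f=grab_frame('wrist')
save(f,'w16')
g=cv2.cvtColor(f['pixels'],cv2.COLOR_RGB2GRAY)
for c in(290,318,345):print(g[204:250:1,c].tolist())
print([np.where(g[r,240:400]>140)[0][[0,-1]]+240 for r in (205,210,213)])"
```

```text
time_s: 29.62
eef_pos: [613.6, -60.9, 141.7]
tool_rot: [-1.586, 1.563, -1.754]
ft_force: [-3.3, -12.4, -0.6]
opening: 21.0
t 29.62 tcp [613.6 -60.9 141.7] tool axes(cols)
 [[-0.001  0.167  0.986]
 [-0.007  0.986 -0.167]
 [-1.    -0.007 -0.   ]] 
shift cm (current axes) [-0.01  4.49  0.08] turn deg 0.1 q6 0.01 F [ -3.3 -12.4  -0.6] open 21.0
after turn: [-0.01  4.49  0.07]
[ -3.3 -12.4  -0.6] [-1.83  0.38 -0.02]
[ -2.7 -11.5  -0.5] [-1.75  0.5   0.02]
[178, 180, 180, 182, 184, 188, 190, 190, 194, 170, 108, 98, 101, 102, 101, 100, 131, 177, 192, 192, 192, 192, 192, 194, 196, 197, 199, 201, 202, 201, 202, 202, 201, 179, 110, 7, 14, 16, 16, 20, 21, 23, 25, 26, 28, 28]
[204, 205, 206, 205, 204, 202, 204, 205, 205, 200, 208, 213, 174, 125, 100, 100, 100, 98, 138, 200, 223, 220, 218, 217, 216, 214, 213, 212, 212, 213, 212, 213, 212, 211, 208, 205, 160, 6, 18, 21, 22, 26, 28, 29, 31, 35]
[176, 176, 176, 177, 179, 178, 177, 175, 177, 181, 160, 106, 100, 103, 102, 98, 122, 167, 185, 182, 180, 179, 178, 177, 178, 178, 178, 177, 175, 173, 172, 170, 169, 153, 98, 5, 12, 14, 17, 20, 19, 23, 22, 23, 24, 23]
[array([240, 356]), array([280, 357]), array([289, 353])]
```

```bash
python3 -m pendant '[[[0,-0.12,0,0,1],[0,0,0,0,1],[0,0,0,0,1]]]' && python3 -c "
from h import *
s=sense();print(s['eef_pos'],s['ft_force'].round(1))
f=grab_frame('top');save(f,'t17');c=cam(f);a=cv2.imread('pics/t10.png',0).astype(int);b=cv2.imread('pics/t17.png',0).astype(int)
e=s['eef_pos']+np.array([0,0,34.5]);y=np.array([.168,.986,0])
for d in (45,60,75,85,95,110,125,140,150,160,165,172,180):
  u=proj(c,e+d*y);i,j=int(round(u[1])),int(round(u[0]));print(d-42,u.round(1),a[i-3:i+4,j].tolist(),b[i-3:i+4,j].tolist())
for n in('tray','tub','marker','scoop'):print(n,find_in(f,n)[:1])"
```

```text
time_s: 30.1
eef_pos: [613.6, -60.8, 141.7]
tool_rot: [-1.595, 1.565, -1.763]
ft_force: [-1.2, -8.7, -1.6]
opening: 21.1
[613.57202953 -60.84595926 141.65070695] [-1.2 -8.7 -1.6]
3 [340.5 169.5] [179, 175, 194, 198, 165, 122, 114] [45, 32, 25, 33, 41, 44, 46]
18 [334.5 168.6] [180, 205, 232, 238, 232, 200, 175] [180, 202, 231, 238, 231, 200, 174]
33 [328.5 167.7] [230, 224, 194, 203, 195, 171, 174] [235, 172, 111, 166, 142, 123, 141]
43 [324.5 167.1] [202, 226, 221, 220, 222, 221, 221] [205, 209, 160, 172, 194, 174, 111]
53 [320.5 166.5] [223, 223, 229, 167, 92, 93, 87] [230, 185, 156, 195, 152, 105, 103]
68 [314.5 165.6] [179, 185, 186, 189, 186, 183, 172] [178, 185, 186, 189, 186, 184, 170]
83 [308.5 164.7] [182, 204, 231, 241, 233, 201, 181] [180, 204, 231, 240, 233, 201, 179]
98 [302.5 163.8] [222, 222, 222, 224, 223, 223, 225] [227, 187, 160, 194, 189, 142, 159]
108 [298.5 163.2] [192, 224, 222, 222, 220, 221, 219] [196, 204, 157, 179, 195, 161, 117]
118 [294.5 162.6] [217, 220, 221, 222, 222, 219, 219] [221, 188, 166, 189, 177, 124, 193]
123 [292.5 162.3] [207, 225, 222, 222, 221, 222, 220] [204, 226, 229, 200, 170, 144, 156]
130 [289.7 161.9] [207, 221, 222, 223, 222, 220, 220] [206, 219, 221, 225, 223, 220, 219]
138 [286.5 161.4] [207, 226, 228, 233, 229, 229, 225] [205, 225, 227, 231, 229, 227, 225]
tray [{'location': [288.2, 247.2], 'conf': 0.68}]
tub [{'location': [393.7, 277.3], 'conf': 0.48}]
marker [{'location': [442.7, 282.3], 'conf': 0.56}]
scoop [{'location': [153.0, 278.3], 'conf': 0.64}]
```

```bash
python3 -c "
from h import *
print(sign_off())"
```

```text
the job is handed in; nothing more can be done
None
```

I did the whole job in the order you asked and handed it in at about 30 s: the pan is emptied and back upright, and the pin is held in both bushings.

- **Potatoes:** I tipped the pan by its lever to nearly 2.0 rad. The picture taken then shows all six in the tray, and the network found all six again at the end.
- **Pan:** I swung it back and released the lever, and the arm returned to its starting pose. The rod later went through both bushings with no side force, so the pan is upright.
- **Pin:** The gripper holds the pin by its grip. The shoulder came to a hard stop at the outer bushing, and I left a push of about 9 N on it. In the top view the rod comes out behind the inner bushing, to about 121–125 of its 125 mm.
- **Other things on the table:** The tub, marker and scoop showed up about where they lay at the start. The tub moved the most, about 8 pixels between detections that were not very certain, and I did not touch it.

Some checks disagreed:
- **Fingertips:** They sit about 30 mm farther back than the stated TCP. The first close on the lever and the first on the pin therefore missed, without moving anything, and I repeated both lower down.
- **Shoulder gap:** The wrist picture shows a dark strip that could be a gap of up to 1.5 mm between shoulder and bushing. The camera estimate of the bushing position also differs by about 4 mm. I trusted the stop, because extra push up to 12 N gave no further movement.

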